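Hang the stained-slide carrier on the drip rail

TASK

Lift the green-gripped slide carrier out of its dish, keeping it upright, and hang it on the drip rail: hook it over the lower rod through the opening in the guard rod, then slide it along under the guard until it hangs centred on the yellow clip, and let go so that it hangs still. Do not shift the two carriers that are already draining there, and leave the alcohol and stain bottles standing where they are.

Things in the scene. Friction and masses are not known exactly. Their poses are not given: they have to be found in the camera images.
- carrier: Carrier to hang: steel basket of five stained slides with a green grip on top, loose, about 0.16 kg, upright in the slide dish. Origin: centre of its underside, z up. Basket x -42 to +44 mm, y +-25 mm, z 0 to 37 mm; thin stay wires up to z 52 mm. A strap 36 mm wide (y) rises at x = -9.5 mm, bent over to +x at the top as a hook. Hung, it is plumb with the rod's axis at x = 0, z = 84 mm of the carrier.
- carrier_grip (a point): Holding point inside the carrier's green grip, a block 24 mm (carrier x) x 16 mm (carrier y) x 30 mm tall that spans z 110 to 140 mm above the carrier's underside; the point is at x = -10.5, y = 0, z = 128 mm of the carrier. Pinch it from above across the 16 mm (fingers closing along carrier y). Axes as the carrier's.
- carrier_hook (a point): Middle of the underside of the hook's crown (x = 0, y = 0, z = 89 mm of the carrier; axes as the carrier's), which rests on top of the rod when hung. Crown 3 mm thick, 36 mm wide along y; throat 16 mm wide, x -8 to +8 mm, between the strap and the down-turned lip.
- carrier_lip (a point): Lower end of the hook's flared lip, on the carrier's +x side (x = 12.5, y = 0, z = 71 mm of the carrier). The hook's mouth lies between this and the basket's stay wires (z 52 mm) and opens to the carrier's +x: the rod enters there and then goes up into the throat, 18 mm above the lip's end.
- slide_dish: Clear dish, fixed, 108 x 72 x 32 mm, 4 mm walls and floor, small lugs at its x ends (overall 134 mm). The carrier stands in it, axes nearly parallel. It may be at the robot's left or right, turned up to 0.6 rad. Origin: centre of its underside on the worktop. Beyond its left place a tall fixed analyser juts out 0.28 to 0.44 m above the worktop (from x = 0.47, y = 0.43 m outwards).
- drip_rail: Stainless drip stand, fixed. Origin: centre of its underside on the worktop; y along the rail, +x away from the robot. Trough 106 (x) x 382 (y) x 18 mm high, end posts at y = +-176 mm. Between the posts a level rod and above it a guard rod. Carriers come from the robot's side, their +x along the stand's +x. A hung carrier's underside is 36 mm above the worktop.
- rail_mid (a point): Middle of the lower rod, on its axis, 120 mm above the worktop, below the opening of the guard. The rod is 10 mm in diameter and runs along y from -176 to +176 mm. Axes as the drip stand's. A fixed glass shelf hangs behind and to the right (x over 0.58 m, y under 0.03 m, 0.54 m above the worktop): keep the wrist clear of it.
- guard_opening (a point): Middle of the opening in the guard rod, on the guard's axis, 135 mm above the worktop (15 mm above the rod's axis). The guard is 6 mm in diameter; the opening runs from y = -30 to +30 mm and its ends are red. Only here can a hook pass over the rod; under the guard a hung carrier can rise just 4 mm. Axes as the drip stand's.
- yellow_clip: Yellow index clip fixed on the guard rod, 11 x 10 x 8 mm with a small flag leaning back (+x), up to 26 mm above the guard's axis; on the left or the right half of the guard, 58 to 74 mm from the middle of the opening. Origin on the axis of the guard rod (135 mm above the worktop), at the middle of the clip; axes as the drip stand's. The carrier's hook must end centred under it.
- blue_clip: Blue index clip of the same form on the other half of the guard; not the mark for this carrier.
- hung_left: Carrier of the same form and size with a grey grip, already hanging on the rail near its +y end, loose, 138 to 146 mm from the middle. Origin at the centre of its underside; leave it.
- hung_right: Carrier of the same form with a grey grip, hanging near the -y end of the rail, loose, 138 to 146 mm from the middle. Origin at the centre of its underside; leave it.
- alcohol: White bottle with a red cap, 66 mm across, 162 mm tall, loose, standing in front of the drip stand. Origin at the centre of its underside; leave it.
- stain_blue: Blue stain bottle with a white cap, 34 mm across, 67 mm tall, loose, standing in front of the drip stand. Origin at the centre of its underside; leave it.
- stain_red: Crimson stain bottle with a white cap, 34 mm across, 67 mm tall, loose, standing in front of the drip stand. Origin at the centre of its underside; leave it.
- slide_box: Clear box of slides with a lid, fixed, 79 x 114 x 41 mm, on the side where the dish is not. Origin at the centre of its underside.
Not all that is in view belongs to the job. Leave any turquoise look-alike of the carrier alone.

How it is judged:
On the way:
1. the carrier's hook is over the lower rod, in the opening of the guard (x of carrier_hook in the frame of rail_mid between -0.006 and 0.006 m and z of carrier_hook in the frame of rail_mid between 0.002 and 0.0105 m and y of carrier_hook in the frame of rail_mid between -0.036 and 0.036 m), for 0.1 s.
At the end, for the whole second after the job is handed in: The carrier hangs still and plumb (within 0.12 rad) from its hook on the lower rod, under the guard, the middle of its hook within 7 mm of the yellow clip along the rail; the hung carriers within 12 mm and the bottles within 30 mm of where they were (x of carrier_hook in the frame of rail_mid between -0.005 and 0.005 m and z of carrier_hook in the frame of rail_mid between 0.002 and 0.008 m and y of carrier_hook in the frame of yellow_clip between -0.007 and 0.007 m and angle between carrier's own z axis and vertical below 0.12 rad and angle between the x axis of carrier and the x axis of drip_rail, either way round below 0.2 rad and linear speed of carrier below 0.02 m/s and distance of each of hung_left, hung_right from where it was at the start of the episode below 0.012 m and distance of each of alcohol, stain_blue, stain_red from where it was at the start of the episode below 0.03 m); the robot touches nothing.
It fails at once if the carrier is tipped by more than 0.5 rad, so that slides would slip out (angle between carrier's own z axis and vertical above 0.5 rad).
It fails at once if a carrier already hanging is shifted or swung by more than 15 mm (distance of any of hung_left, hung_right from where it was at the start of the episode above 0.015 m).
It fails at once if the alcohol or a stain bottle is tipped or shifted by more than 30 mm (distance of any of alcohol, stain_blue, stain_red from where it was at the start of the episode above 0.03 m or angle between any of alcohol, stain_blue, stain_red's own z axis and vertical above 0.35 rad).
It also fails if it takes over 64 s, if anything falls off the work surface, if the arm or the gripper's body presses on something with over 40 N, if the wrist force passes 120 N, or if a joint passes its speed limit or range.

ROBOT

A 6-joint arm with a two-finger parallel gripper is mounted at the origin on a cart in front of the work surface, level with it; the furniture and walls round the work are solid. World frame = base frame: x ahead of the robot, y to its left, z up, the work surface at z = 0. Lengths are in m, angles in rad, forces in N, time in s.
With the tool pointing down it reaches from about 0.3 to 0.875 m from the base axis. Payload 6.4 kg.
Tool frame: the origin (TCP) lies at the very end of the fingers, on their centre line; the grasp point (between the pads) lies 19 mm behind it; z points along the fingers, y is the line along which they close (so a half turn about z gives the same grasp; the last joint's range is limited). The gripper opens to 85 mm and grips with 20 to 120 N. Pads are 22 mm wide; open, the fingers measure 114 mm over their backs; the gripper's body (76 mm by 85 mm) begins 54 mm behind the grasp point. The pads swing forward as they close: fully open they stand 13 mm farther back than shut.
Start: joints at [0.929, 0.181, 1.607, -0, 1.354, -0.206], TCP at [0.243, 0.521, 0.231] pointing down, gripper open.
Joint ranges: [-2.99, 2.99], [-0.89, 2.07], [0.3, 2.58], [-1.14, 4.28], [0, 2.63], [-3.12, 3.12]. Speed limits (rad/s): [2.57, 2.57, 3.01, 3.14, 3.14, 3.14].

INTERFACE

Orientations are given as a unit quaternion [w, x, y, z].
In Python, from bench import ctrl, camera, calibration, order, outline_of gives the robot as it stands.
- The arm moves only by the tool move_arm, never from a script. Its argument "series" is a list that holds one entry, the list of rows, each a list of 5 numbers: the opening, from 0 (shut) to 1 (fully open), then the shift along the tool's x, y, z in mm, then the turn about the tool's z in rad. A call has exactly 10 rows; each row is the pose to reach, as a shift and turn from the pose commanded when the call began, along the tool's axes at that moment; what a row does not reach only later rows make up. A row lasts 1/12 s, in which the tool goes at most 41.7 mm and 7.16 degrees, less where a joint would pass 70% of its speed; a pose out of reach is approached as far as the arm can. A call with a gripper value outside its range is refused whole. The fingers move at their own pace and stop on an object; the grip force is fixed at half the most. Time passes only in rows, so rows that repeat a pose let the fingers close, or fill a call up. It gives the time, the measured TCP pose, the force, the opening and the grip force at its end, in the units of the state.
- ctrl.get_obs(): the state, without advancing time (a new reading comes with each control period).
- camera(name): name is "side" or "top" or "wrist"; returns (picture, depth): 384x512x3 uint8, blue, green, red; 384x512 float32, m along the optical axis (not along the pixel's ray), 0 where there is no reading.
- calibration(name): a dict with "intrinsics" (3x3 intrinsics, pixels), "rvec" (rotation vector, rad) and "tvec" (3), from world to camera coordinates, as OpenCV has them. Camera axes: x right, y down, z forward; pixel columns grow to the right and rows downward; lengths in m; the calibration is good to about 2 mm. A picture is of the moment at which its call begins: read the wrist's pose just before it. calibration takes no time and is no camera call; for the wrist camera it gives the pose at the moment of the call.
- order.hand_in(): hands the job in; it is judged then, once.
Trained networks look in the newest picture that a camera, given by its name, has taken for a name from the list of things; names that differ only in an ending like _2 or _b are one class to them, and where a whole thing is asked for, a point or a joint stands for the part that bears it (a point fixed in the world has none). Each returns a list of dicts, best first, with "conf" (0 to 1); they miss things now and then, are a little off and sometimes report something else, mostly with a low value. They report only what shows in the picture. A call takes as long as a camera call. They do not tell look-alikes from the thing itself.
- outline_of(target, camera): "region" (384x512 bool, what is visible of it) and "bbox" ([centre column, centre row, width, height] in pixels, round what is visible of it).
The state is a dict: "time_s": time; "q": joint angles; "dq": joint speeds; "joint_efforts": joint torques, N m; "eef_pos": TCP position; "eef_rot": TCP orientation; "wrist_force": force on the tool from outside, world axes, zero at the start; "torque": the same for the moment, N m; "opening": opening from 0.0 (shut) to 1.0 (fully open); "grasp_force": force on a finger pad.
Only numpy, scipy, OpenCV 4.12 (cv2) and the standard library are available. Lean on these libraries where they do the work, as an engineer would, in place of code of your own. Each camera call takes 0.05 s, during which the arm holds its last target. There are 200 camera calls.

## Working session

There is one attempt and no reset: what is moved stays moved. The work goes in short steps, Python scripts to look and compute and a tool call to move; the robot and the scene stay as the last step left them, time stands still between calls to the robot, and variables do not carry over. Pictures are saved under pics/ and viewed, at most 10 in all, crops included, and the job is handed in when it is done.

Besides the shell and the picture viewer there is one more tool, called after ">>>" by a JSON object that holds its "name" and its "arguments". move_arm: Moves the arm, as the interface text tells. Its arguments: {"type":"object","properties":{"series":{"type":"array","items":{"type":"array","items":{"type":"array","items":{"type":"number"}}}}},"required":["series"]}

```bash
mkdir -p pics; cat > h.py <<'E'
import numpy as np, cv2, json
from bench import ctrl, camera, calibration, order, outline_of
def T(name):
    c=calibration(name); R=cv2.Rodrigues(np.array(c["rvec"],float))[0]
    return np.array(c["intrinsics"]),R,np.array(c["tvec"],float).ravel()
def cloud(name,d,mask=None):
    K,R,t=T(name); m=d>0
    if mask is not None: m&=mask
    v,u=np.nonzero(m); z=d[v,u]
    P=np.c_[(u-K[0,2])/K[0,0]*z,(v-K[1,2])/K[1,1]*z,z]
    return (P-t)@R, np.c_[u,v]
def proj(name,P):
    K,R,t=T(name); p=np.atleast_2d(P)@R.T+t; p=p@K.T; return p[:,:2]/p[:,2:]
def ray(name,u,v,z):
    "point on pixel's ray at world height z"
    K,R,t=T(name); o=-R.T@t; d=R.T@np.linalg.solve(K,[u,v,1]); return o+d*(z-o[2])/d[2]
E
python3 - <<'E'
from h import *
o=ctrl.get_obs(); print(o["time_s"],o["eef_pos"],o["eef_rot"],o["opening"])
ims=[]
for n in ("top","side"):
    im,d=camera(n); np.savez(f"{n}.npz",im=im,d=d); cv2.imwrite(f"pics/{n}0.png",im)
    for k in ("carrier","slide_dish","drip_rail","yellow_clip","blue_clip","hung_left","alcohol","stain_blue","stain_red","slide_box"):
        for r in outline_of(k,n)[:3]:
            P,_=cloud(n,d,r["region"])
            print(n,k,round(r["conf"],2),np.round(r["bbox"]),np.round(np.median(P,0),3) if len(P) else None, np.round(np.percentile(P,[2,98],axis=0),3).tolist() if len(P) else None)
E
```

```text
0.0 [0.24236887 0.52082336 0.23037688] [-3.70077224e-04  2.16158975e-01  9.76357787e-01 -7.94823575e-04] 0.9989453058970882
top carrier 0.9 [345. 204.  20.  29.] [ 0.408 -0.271  0.035] [[0.371, -0.299, 0.003], [0.453, -0.252, 0.146]]
top carrier 0.79 [400. 208.  43.  21.] [ 0.396 -0.414  0.035] [[0.375, -0.46, -0.002], [0.422, -0.377, 0.141]]
top slide_dish 0.76 [345. 202.  31.  46.] [ 0.41  -0.273  0.028] [[0.348, -0.314, 0.0], [0.479, -0.243, 0.036]]
top slide_dish 0.7 [294. 168.  19.  32.] [ 0.493 -0.132  0.07 ] [[0.463, -0.155, 0.001], [0.547, -0.107, 0.177]]
top drip_rail 0.61 [239. 167. 148.  49.] [0.505 0.008 0.004] [[0.456, -0.173, -0.002], [0.565, 0.2, 0.138]]
top hung_left 0.7 [184. 161.  20.  35.] [0.508 0.155 0.066] [[0.478, 0.135, 0.0], [0.562, 0.18, 0.177]]
top alcohol 0.58 [296. 216.  30.  30.] [ 0.366 -0.133  0.12 ] [[0.341, -0.167, 0.037], [0.4, -0.106, 0.165]]
top stain_blue 0.57 [169. 210.  14.  12.] [0.38  0.191 0.049] [[0.367, 0.18, 0.017], [0.398, 0.207, 0.069]]
top stain_red 0.52 [194. 215.  17.  12.] [0.373 0.123 0.048] [[0.36, 0.11, 0.004], [0.39, 0.141, 0.07
[... 399 characters left out ...]
0.455, -0.092, -0.001], [0.571, 0.209, 0.122]]
side hung_left 0.6 [202. 219.  33.  53.] [0.513 0.175 0.061] [[0.479, 0.143, 0.036], [0.562, 0.185, 0.174]]
side alcohol 0.92 [291. 197.  21.  52.] [ 0.365 -0.113  0.077] [[0.34, -0.473, -0.0], [0.456, -0.099, 0.16]]
side stain_blue 0.81 [244. 257.  18.  28.] [0.377 0.21  0.035] [[0.366, 0.195, 0.001], [0.397, 0.219, 0.065]]
side stain_red 0.62 [258. 244.  14.  22.] [0.372 0.141 0.032] [[0.359, 0.128, 0.003], [0.39, 0.149, 0.064]]
side slide_box 0.64 [217. 281.  53.  53.] [0.396 0.331 0.038] [[0.365, 0.258, 0.001], [0.444, 0.367, 0.041]]
side slide_box 0.62 [219. 227.  77.  72.] [0.508 0.157 0.004] [[0.271, -0.091, -0.003], [0.573, 0.53, 0.252]]
```

View pics/top0.png

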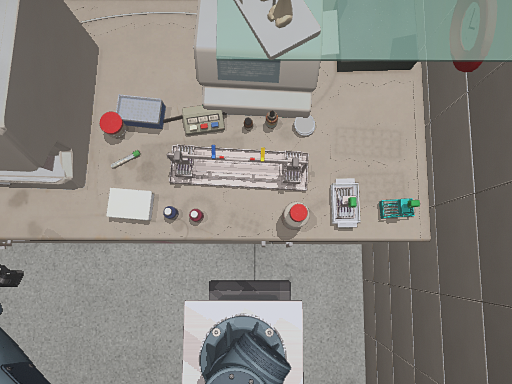

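View pics/side0.png

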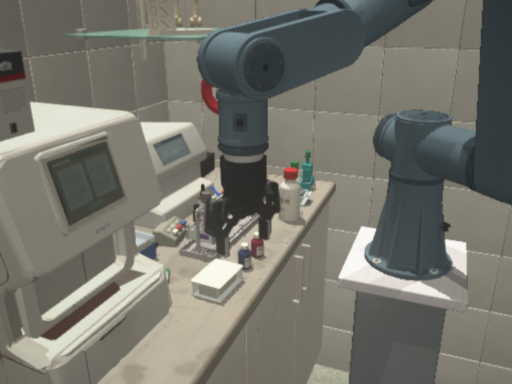

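Two carrier candidates: (345,204), with a green grip standing in the clear dish, and (400,208), all turquoise and standing on the bench. The first fits the description because it is in the dish. I'll confirm it in a wrist crop on the way.

```bash
cat >> h.py <<'E'
from scipy.spatial.transform import Rotation as Ro
def Rt(o): q=np.array(o["eef_rot"]); return Ro.from_quat(q[[1,2,3,0]]).as_matrix()
def go(tgt,yaw):
    "shift (mm, tool axes) and turn to get TCP to tgt with tool x at world angle yaw (pointing down)"
    o=ctrl.get_obs(); R=Rt(o); s=R.T@(np.array(tgt)-o["eef_pos"])*1000
    now=np.arctan2(R[1,0],R[0,0]); t=-(yaw-now); t=(t+np.pi)%(2*np.pi)-np.pi
    print("pos",np.round(o["eef_pos"],4),"yaw",round(now,4),"zt",np.round(R[:,2],3),"shift",np.round(s,1),"turn",round(t,4))
E
python3 - <<'E'
from h import *
go([.40,.25,.32],np.pi); go([.38,-.25,.32],np.pi)
K,R,t=T("wrist"); o=ctrl.get_obs(); print("cam in tool",Rt(o).T@(-R.T@t-o["eef_pos"]),Rt(o).T@R.T, K[0,0])
z=np.load("top.npz"); P,uv=cloud("top",z["d"]); im=z["im"]
c=im[uv[:,1],uv[:,0]].astype(int)
hsv=cv2.cvtColor(im,cv2.COLOR_BGR2HSV)[uv[:,1],uv[:,0]]
box=(abs(P[:,0]-.51)<.09)&(abs(P[:,1])<.25)
for n,m in dict(yellow=(abs(hsv[:,0].astype(int)-27)<7)&(hsv[:,1]>150),blue=(abs(hsv[:,0].astype(int)-115)<10)&(hsv[:,1]>150),red=((hsv[:,0]<6)|(hsv[:,0]>174))&(hsv[:,1]>130)).items():
    m&=box; print(n,np.c_[uv[m],np.round(P[m],3)].tolist()[:14])
E
```

```text
pos [0.2427 0.5213 0.2313] yaw 2.7058 zt [ 0. -0. -1.] shift [-257.1 -179.5  -88.7] turn -0.4358
pos [0.2427 0.5213 0.2313] yaw 2.7058 zt [ 0. -0. -1.] shift [-450.  -641.2  -88.7] turn -0.4358
cam in tool [ 0.08042731 -0.0001833  -0.14272623] [[ 2.87329940e-04 -9.49096024e-01 -3.14986754e-01]
 [ 9.99999652e-01  2.58463109e-05  8.34318287e-04]
 [-7.83706924e-04 -3.14986884e-01  9.49095701e-01]] 266.37495647827745
yellow [[261.0, 148.0, 0.531, -0.048, 0.158], [262.0, 148.0, 0.531, -0.05, 0.159], [263.0, 148.0, 0.53, -0.053, 0.16], [264.0, 148.0, 0.531, -0.055, 0.16], [261.0, 149.0, 0.528, -0.048, 0.158], [262.0, 149.0, 0.528, -0.05, 0.159], [263.0, 149.0, 0.528, -0.053, 0.16], [264.0, 149.0, 0.53, -0.055, 0.154], [261.0, 150.0, 0.528, -0.048, 0.148], [262.0, 150.0, 0.527, -0.05, 0.155], [263.0, 150.0, 0.528, -0.053, 0.151], [261.0, 151.0, 0.525, -0.048, 0.151], [262.0, 151.0, 0.526, -0.05, 0.148], [263.0, 151.0, 0.525, -0.053, 0.153]]
blue [[212.0, 145.0, 0.537, 0.073, 0.163], [213.0, 145.0, 0.538, 0.071, 0.159], [214.0, 145.0, 0.538, 0.069, 0.158], [212.0, 146.0, 0.535, 0.074, 0.16],
[... 183 characters left out ...]
], [212.0, 148.0, 0.531, 0.074, 0.154], [213.0, 148.0, 0.532, 0.072, 0.15], [214.0, 148.0, 0.532, 0.069, 0.153], [212.0, 149.0, 0.529, 0.074, 0.153], [213.0, 149.0, 0.529, 0.072, 0.152]]
red [[220.0, 156.0, 0.515, 0.055, 0.138], [221.0, 156.0, 0.514, 0.053, 0.139], [222.0, 156.0, 0.514, 0.05, 0.14], [223.0, 156.0, 0.514, 0.048, 0.14], [220.0, 157.0, 0.512, 0.055, 0.139], [221.0, 157.0, 0.512, 0.053, 0.14], [222.0, 157.0, 0.512, 0.05, 0.14], [223.0, 157.0, 0.512, 0.048, 0.139], [250.0, 158.0, 0.509, -0.02, 0.142], [251.0, 158.0, 0.51, -0.023, 0.138], [252.0, 158.0, 0.51, -0.025, 0.14], [253.0, 158.0, 0.509, -0.028, 0.142], [254.0, 158.0, 0.51, -0.03, 0.14], [250.0, 159.0, 0.507, -0.02, 0.14]]
```

>>> {"name": "move_arm", "arguments": {"series": [[[1,-25,-18,-30,-0.1],[1,-55,-38,-60,-0.2],[1,-85,-60,-75,-0.3],[1,-115,-80,-89,-0.436],[1,-145,-101,-89,-0.436],[1,-175,-122,-89,-0.436],[1,-205,-143,-89,-0.436],[1,-235,-164,-89,-0.436],[1,-257,-180,-89,-0.436],[1,-257,-180,-89,-0.436]]]}}

```text
time_s: 1.93
eef_pos: [0.4019, 0.2459, 0.3204]
eef_rot: [0.001, 0.002, 1.0, -0.001]
wrist_force: [0.8, -0.1, -0.4]
opening: 1.002
grasp_force: 0.0
```

```bash
python3 - <<'E'
from h import *
go([.38,.02,.32],np.pi)
go([.35,-.27,.32],np.pi)
E
```

```text
pos [0.4019 0.2459 0.3204] yaw 3.1368 zt [ 0.001 -0.002 -1.   ] shift [  20.8 -226.     0.7] turn -0.0048
pos [0.4019 0.2459 0.3204] yaw 3.1368 zt [ 0.001 -0.002 -1.   ] shift [  49.4 -516.1    1.2] turn -0.0048
```

>>> {"name": "move_arm", "arguments": {"series": [[[1,3,-30,0,0],[1,6,-65,0,0],[1,9,-100,0,0],[1,12,-135,0,0],[1,15,-170,0,0],[1,18,-200,0,0],[1,20,-226,0,0],[1,20,-236,0,0],[1,20,-236,0,0],[1,20,-236,0,0]]]}}

```text
time_s: 2.77
eef_pos: [0.3798, 0.0138, 0.3204]
eef_rot: [0.0, 0.001, 1.0, 0.0]
wrist_force: [0.4, 0.3, 0.5]
opening: 0.995
grasp_force: 0.0
```

```bash
python3 - <<'E'
from h import *
go([.35,-.27,.32],np.pi)
im,d=camera("wrist"); np.savez("rail.npz",im=im,d=d); cv2.imwrite("pics/rail.png",cv2.resize(im,(800,600),interpolation=cv2.INTER_CUBIC))
P,uv=cloud("wrist",d); hsv=cv2.cvtColor(im,cv2.COLOR_BGR2HSV)[uv[:,1],uv[:,0]].astype(int)
box=(abs(P[:,0]-.51)<.09)&(abs(P[:,1])<.25)
for n,m in dict(yellow=(abs(hsv[:,0]-27)<7)&(hsv[:,1]>150),blue=(abs(hsv[:,0]-115)<10)&(hsv[:,1]>150),redL=((hsv[:,0]<6)|(hsv[:,0]>174))&(hsv[:,1]>130)&(P[:,1]>.01),redR=((hsv[:,0]<6)|(hsv[:,0]>174))&(hsv[:,1]>130)&(P[:,1]<.01)).items():
    m&=box&(P[:,2]>.125); q=P[m]; print(n,len(q),np.round(np.percentile(q,[3,50,97],axis=0),4).tolist(), np.round(uv[m].mean(0)))
# rod tops: line fit on guard (z .13-.142) and rod (.115-.127)
for lo,hi,yr in ((.131,.1405,(-.11,.12)),(.117,.1265,(-.1,.12))):
    m=(P[:,2]>lo)&(P[:,2]<hi)&(P[:,1]>yr[0])&(P[:,1]<yr[1])&(abs(P[:,0]-.51)<.03); q=P[m]
    f=np.polyfit(q[:,1],q[:,0],1); r=q[:,0]-np.polyval(f,q[:,1]); print(lo,m.sum(),f,r.std(),np.percentile(q[:,2],[5,50,95]))
try:
  for k in ("yellow_clip","drip_rail","hung_right","hung_left"):
    for r in outline_of(k,"wrist")[:2]:
        p,_=cloud("wrist",d,r["region"]); print(k,r["conf"],np.round(r["bbox"]),np.round(np.median(p,0),3),np.round(np.percentile(p,[1,99],axis=0),3).tolist())
except Exception as e: print(e)
E
```

```text
pos [0.3798 0.0138 0.3204] yaw 3.1404 zt [ 0.  0. -1.] shift [  29.5 -283.9    0.3] turn -0.0012
yellow 207 [[0.504, -0.0538, 0.1377], [0.5197, -0.049, 0.1483], [0.5322, -0.0447, 0.16]] [207. 273.]
blue 194 [[0.5104, 0.069, 0.1386], [0.526, 0.0738, 0.1479], [0.5383, 0.0782, 0.1597]] [296. 277.]
redL 33 [[0.5107, 0.049, 0.1358], [0.5132, 0.0546, 0.1379], [0.5157, 0.059, 0.1389]] [282. 265.]
redR 40 [[0.5071, -0.0285, 0.1349], [0.5089, -0.0236, 0.1378], [0.512, -0.0186, 0.1391]] [226. 262.]
0.131 453 [0.05092181 0.51022875] 0.0018386690404228524 [0.13490707 0.13755021 0.13935701]
0.117 1003 [0.05190281 0.50963363] 0.0024986496573390264 [0.11963122 0.12410639 0.12583202]
yellow_clip 0.63 [208. 272.   7.  31.] [ 0.519 -0.049  0.147] [[0.504, -0.054, 0.136], [0.532, -0.043, 0.16]]
drip_rail 0.91 [253. 232. 245.  76.] [0.509 0.014 0.003] [[0.452, -0.169, 0.001], [0.575, 0.204, 0.138]]
hung_right 0.6 [160. 239.  48.  60.] [ 0.491 -0.128  0.071] [[0.463, -0.158, 0.023], [0.529, -0.104, 0.176]]
hung_right 0.29 [252. 231. 249.  75.] [0.51  0.016 0.003] [[0.453, -0.165, 0.001], [0.576, 0.202, 0.138]]
hung_left 0.8 [344. 236.  41.  39.] [0.502 0.16  0.064] [[0.477, 0.135, 0.039], [0.541, 0.183, 0.119]]
```

View pics/rail.png

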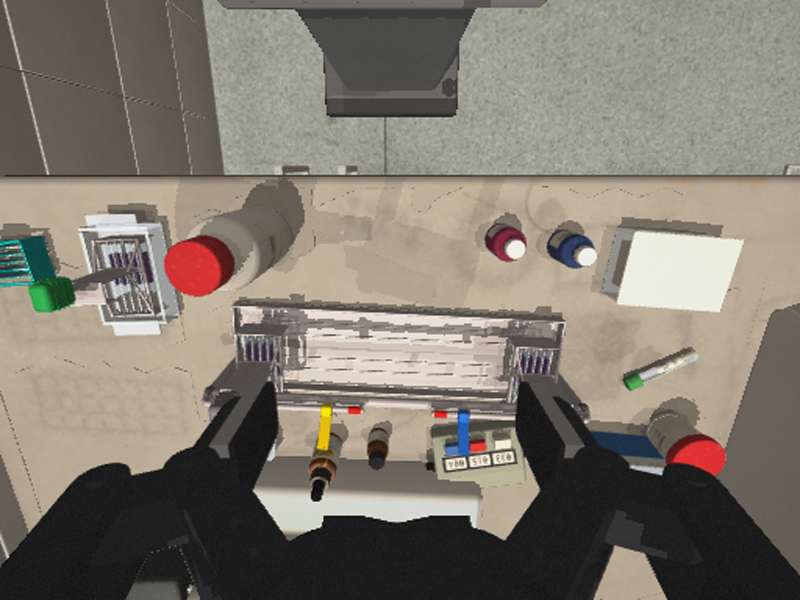

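The picture shows red guard ends at (353,410) and (440,413), the yellow clip at (325,425) and the blue clip at (463,430). The rail is turned by about -0.051 rad, and the opening middle is at y≈0.0155. At left are the dish with the green-gripped carrier (125,260) and the turquoise one (20,265). Next I look over the dish.

>>> {"name": "move_arm", "arguments": {"series": [[[1,2,-30,0,0],[1,4,-62,0,0],[1,6,-95,0,0],[1,9,-130,0,0],[1,12,-165,0,0],[1,15,-200,0,0],[1,18,-235,0,0],[1,20,-265,0,0],[1,20,-284,0,0],[1,20,-284,0,0]]]}}

```text
time_s: 3.85
eef_pos: [0.3597, -0.2731, 0.3199]
eef_rot: [-0.0, 0.001, 1.0, -0.0]
wrist_force: [-0.7, 0.5, -0.9]
opening: 1.002
grasp_force: 0.0
```

```bash
python3 - <<'E'
from h import *
go([.4,-.27,.32],np.pi)
im,d=camera("wrist"); np.savez("dish.npz",im=im,d=d)
P,uv=cloud("wrist",d); hsv=cv2.cvtColor(im,cv2.COLOR_BGR2HSV)[uv[:,1],uv[:,0]].astype(int)
box=(abs(P[:,0]-.41)<.09)&(abs(P[:,1]+.273)<.06)
m=box&(abs(hsv[:,0]-60)<12)&(hsv[:,1]>120)&(P[:,2]>.1); q=P[m]
print("grip",len(q),np.round(np.percentile(q,[2,50,98],axis=0),4),uv[m].mean(0))
t=q[q[:,2]>np.percentile(q[:,2],95)-.004]; print("top",len(t),t.mean(0),np.ptp(t,axis=0)); r=cv2.minAreaRect((t[:,:2]*1000).astype(np.float32)); print(r)
for k in ("slide_dish","carrier"):
    for r in outline_of(k,"wrist")[:3]:
        p,_=cloud("wrist",d,r["region"])
        print(k,r["conf"],np.round(r["bbox"]),np.round(np.median(p,0),3),cv2.minAreaRect((p[(p[:,2]>.02)&(p[:,2]<.06)][:,:2]*1000).astype(np.float32)))
c=uv[m].mean(0).astype(int); x0=max(0,c[0]-80);y0=max(0,c[1]-80); print(x0,y0)
cv2.imwrite("pics/dish.png",cv2.resize(im[y0:y0+150,x0:x0+160],None,fx=4,fy=4,interpolation=cv2.INTER_CUBIC))
E
```

```text
pos [ 0.3597 -0.2731  0.3199] yaw 3.1394 zt [-0.001 -0.    -1.   ] shift [-40.3   3.2  -0.2] turn -0.0022
grip 251 [[ 0.3898 -0.2796  0.1217]
 [ 0.3978 -0.2731  0.1431]
 [ 0.4118 -0.2654  0.1454]] [252.34661355 202.5936255 ]
top 183 [ 0.4012153  -0.27257402  0.14358833] [0.02191432 0.01427437 0.00492972]
((401.22418212890625, -272.50250244140625), (21.879384994506836, 14.261183738708496), 0.2558349072933197)
slide_dish 0.94 [252. 188.  43.  77.] [ 0.402 -0.279  0.03 ] ((413.74554443359375, -275.3343811035156), (133.45445251464844, 71.07693481445312), 0.9142115712165833)
carrier 0.89 [163. 185.  71.  45.] [ 0.397 -0.412  0.039] ((399.9469909667969, -413.21868896484375), (48.61737823486328, 84.0929946899414), 4.118489742279053)
carrier 0.88 [253. 190.  27.  48.] [ 0.402 -0.27   0.049] ((413.95501708984375, -270.5791320800781), (84.3542709350586, 48.195003509521484), 1.0904231071472168)
172 122
```

View pics/dish.png

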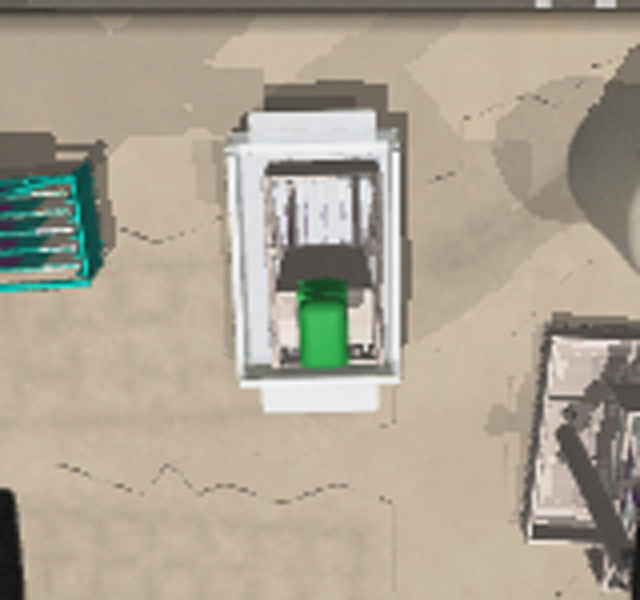

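Dish carrier confirmed: the green grip at crop (323,325) sits on a strap and basket inside the clear dish, and its +x points to world +x. The all-turquoise look-alike is at the left edge. Now I descend over the grip.

>>> {"name": "move_arm", "arguments": {"series": [[[1,-20,0,10,-0.017],[1,-42,1,40,-0.017],[1,-42,1,75,-0.017],[1,-42,1,110,-0.017],[1,-42,1,140,-0.017],[1,-42,1,165,-0.017],[1,-42,1,185,-0.017],[1,-42,1,200,-0.017],[1,-42,1,206,-0.017],[1,-42,1,206,-0.017]]]}}

```text
time_s: 4.83
eef_pos: [0.4015, -0.2674, 0.1131]
eef_rot: [-0.001, -0.01, 1.0, 0.001]
wrist_force: [-0.4, 0.1, -0.0]
opening: 1.008
grasp_force: 0.0
```

>>> {"name": "move_arm", "arguments": {"series": [[[0.5,0,0,0,0],[0.2,0,0,0,0],[0,0,0,0,0],[0,0,0,0,0],[0,0,0,0,0],[0,0,0,0,0],[0,0,0,0,0],[0,0,0,0,0],[0,0,0,0,0],[0,0,0,0,0]]]}}

```text
time_s: 5.67
eef_pos: [0.4021, -0.2699, 0.1148]
eef_rot: [0.0, -0.009, 1.0, -0.001]
wrist_force: [-1.8, -0.6, 5.9]
opening: 0.172
grasp_force: 61.0
```

>>> {"name": "move_arm", "arguments": {"series": [[[0,0,0,-5,0],[0,0,0,-15,0],[0,0,0,-35,0],[0,0,0,-60,0],[0,0,0,-90,0],[0,0,0,-120,0],[0,0,0,-150,0],[0,0,0,-180,0],[0,0,0,-195,0],[0,0,0,-200,0]]]}}

```text
time_s: 6.5
eef_pos: [0.4026, -0.2698, 0.3181]
eef_rot: [0.002, -0.009, 1.0, -0.002]
wrist_force: [0.2, -0.1, -1.7]
opening: 0.18
grasp_force: 60.2
```

```bash
python3 - <<'E'
from h import *
o=ctrl.get_obs(); print(o["eef_pos"],o["wrist_force"],o["opening"],o["grasp_force"])
im,d=camera("side"); np.savez("lift.npz",im=im,d=d)
u=proj("side",o["eef_pos"])[0].astype(int); print(u)
cv2.imwrite("pics/lift.png",cv2.resize(im[max(0,u[1]-70):u[1]+90,max(0,u[0]-80):u[0]+80],None,fx=3.7,fy=3.7,interpolation=cv2.INTER_CUBIC))
P,uv=cloud("side",d); m=(np.abs(P[:,:2]-o["eef_pos"][:2])<.07).all(1)&(P[:,2]>.15)&(P[:,2]<.32)
h=P[m]; print(len(h),np.percentile(h[:,2],[0,1,5,20,50]))
go([.40,.0155,.3145],np.pi-.051)
E
```

```text
[ 0.40263409 -0.26977408  0.31810523] [ 0.20477075 -0.09463563 -1.65860709] 0.17991551764737646 60.214608907699585
[295 109]
462 [0.20553884 0.20615827 0.20866341 0.21765548 0.23356836]
pos [ 0.4024 -0.2696  0.3171] yaw -3.1241 zt [ 0.003 -0.003 -1.   ] shift [ -2.6 285.1   1.9] turn 0.0685
```

View pics/lift.png

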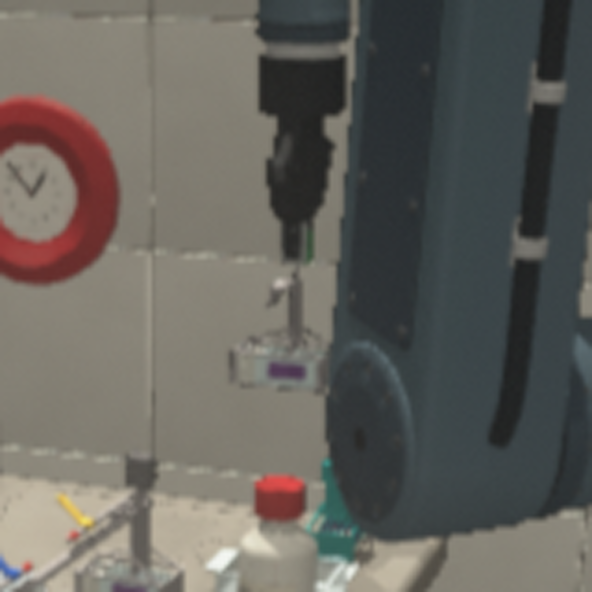

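The carrier hangs upright in the gripper above the cap of the alcohol bottle (280,497), with the basket at (285,360). Next it goes to the front of the opening.

>>> {"name": "move_arm", "arguments": {"series": [[[0,1,15,0,0.01],[0,3,45,0,0.02],[0,5,80,0,0.03],[0,6,115,0,0.045],[0,8,150,0,0.06],[0,10,185,0,0.0685],[0,11,220,0,0.0685],[0,12,250,0,0.0685],[0,12,272,0,0.0685],[0,12,285,0,0.0685]]]}}

```text
time_s: 7.38
eef_pos: [0.3834, 0.0181, 0.3125]
eef_rot: [-0.002, 0.025, 1.0, 0.001]
wrist_force: [-0.5, 0.1, -1.1]
opening: 0.176
grasp_force: 60.3
```

>>> {"name": "move_arm", "arguments": {"series": [[[0,0,0,15,0],[0,0,0,40,0],[0,0,0,70,0],[0,0,0,95,0],[0,0,0,115,0],[0,0,0,130,0],[0,0,0,140,0],[0,0,0,144,0],[0,0,0,144,0],[0,0,0,144,0]]]}}

```text
time_s: 8.22
eef_pos: [0.385, 0.0154, 0.1705]
eef_rot: [-0.0, 0.026, 1.0, 0.0]
wrist_force: [0.0, 0.4, -0.4]
opening: 0.179
grasp_force: 60.2
```

```bash
cat > look.py <<'E'
from h import *
import sys
tag=sys.argv[1]
o=ctrl.get_obs(); print(o["time_s"],np.round(o["wrist_force"],1)); go([.5,.0155,.165],np.pi-.051)
for n in sys.argv[2:]:
    im,d=camera(n); np.savez(f"{tag}_{n}.npz",im=im,d=d)
    P,uv=cloud(n,d); hsv=cv2.cvtColor(im,cv2.COLOR_BGR2HSV)[uv[:,1],uv[:,0]].astype(int)
    m=(abs(hsv[:,0]-60)<12)&(hsv[:,1]>120)&(np.abs(P[:,:2]-o["eef_pos"][:2])<.04).all(1)
    if m.sum(): print(n,"grip",m.sum(),np.round(np.percentile(P[m],[3,50,97],axis=0),4).tolist())
    for r in outline_of("carrier",n)[:3]:
        p,_=cloud(n,d,r["region"]); s=(np.abs(p[:,:2]-o["eef_pos"][:2])<.075).all(1)
        if s.sum()>.6*len(s): p=p[s]; print(n,"carrier",round(r["conf"],2),np.round(r["bbox"]),np.round(np.percentile(p,[1,3,50,97,99],axis=0),4).tolist())
    u=proj(n,np.array(o["eef_pos"])-[0,0,.03])[0].astype(int); a=max(0,u[0]-60);b=max(0,u[1]-50); print(n,"crop",a,b)
    cv2.imwrite(f"pics/{tag}_{n}.png",cv2.resize(im[b:b+100,a:a+120],None,fx=6,fy=6,interpolation=cv2.INTER_CUBIC))
E
python3 look.py pre side top wrist
```

```text
8.2167 [ 0.   0.4 -0.4]
pos [0.385  0.0154 0.1705] yaw 3.0903 zt [-0.  0. -1.] shift [-114.8    6.     5.5] turn -0.0003
side carrier 0.67 [267. 198.  35.  45.] [[0.3525, -0.0085, 0.0588], [0.3534, -0.0049, 0.0614], [0.3855, 0.0283, 0.0855], [0.4355, 0.0398, 0.1553], [0.4377, 0.0427, 0.1838]]
side crop 209 141
top crop 175 157
wrist grip 1770 [[0.3726, 0.0081, 0.1776], [0.3769, 0.0153, 0.1991], [0.3934, 0.0225, 0.2011]]
wrist carrier 0.73 [252. 227.  56. 134.] [[0.354, -0.0094, 0.0003], [0.3547, -0.0073, 0.0632], [0.3831, 0.0154, 0.1337], [0.3952, 0.0364, 0.2005], [0.4123, 0.0377, 0.201]]
wrist crop 193 173
```

>>> {"name": "move_arm", "arguments": {"series": [[[0,0,3,1,0],[0,0,6.5,2,0],[0,-8,6.5,2,0],[0,-20,6.5,2,0],[0,-35,6.5,2,0],[0,-50,6.5,2,0],[0,-65,6.5,2,0],[0,-77,6.5,2,0],[0,-85,6.5,2,0],[0,-85,6.5,2,0]]]}}

```text
time_s: 9.35
eef_pos: [0.4717, 0.0174, 0.1682]
eef_rot: [0.0, 0.026, 1.0, -0.0]
wrist_force: [-0.4, -0.6, -0.5]
opening: 0.18
grasp_force: 60.2
```

```bash
python3 look.py mid side wrist
```

```text
9.35 [-0.4 -0.6 -0.5]
pos [0.4717 0.0174 0.1682] yaw 3.0905 zt [ 0.001 -0.    -1.   ] shift [-28.3  -0.4   3.3] turn -0.0001
side carrier 0.57 [239. 194.  31.  49.] [[0.4388, -0.0063, 0.0563], [0.4397, -0.0031, 0.0587], [0.4714, 0.0292, 0.0846], [0.5211, 0.0418, 0.1843], [0.5231, 0.0446, 0.1932]]
side crop 180 138
wrist grip 1770 [[0.4567, 0.0106, 0.1744], [0.4611, 0.0178, 0.1959], [0.4776, 0.025, 0.1979]]
wrist carrier 0.63 [254. 227.  57. 129.] [[0.4378, -0.0082, 0.003], [0.4385, -0.0058, 0.0186], [0.4669, 0.0178, 0.129], [0.4802, 0.0395, 0.1977], [0.4966, 0.0411, 0.1981]]
wrist crop 193 177
```

View pics/mid_side.png

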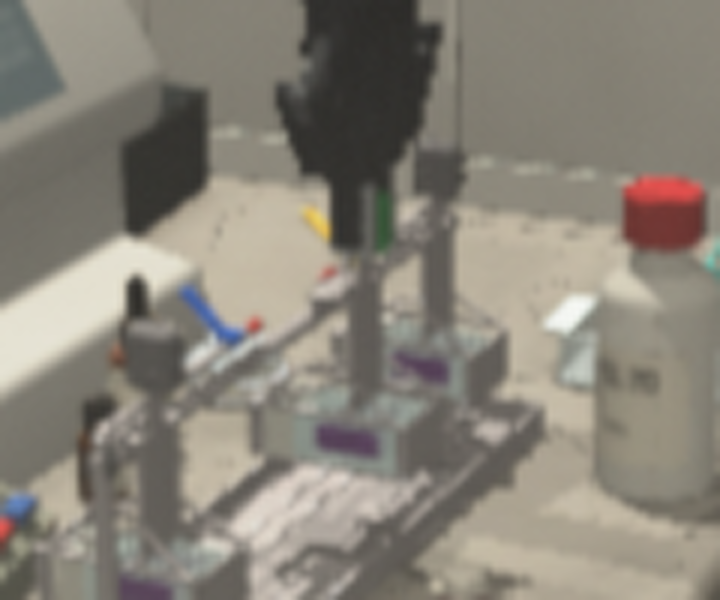

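View pics/mid_wrist.png

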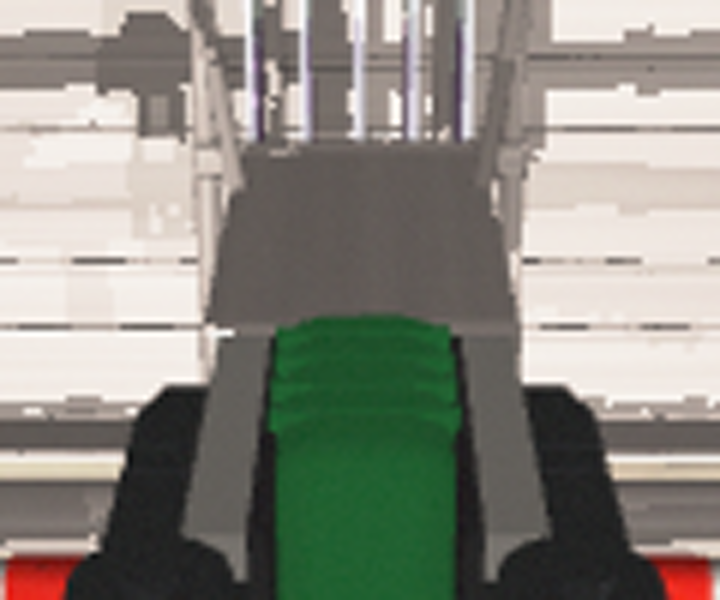

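The side view shows the strap (368,330) just in front of the rod with the basket below it. The wrist view shows the grip (365,480) midway between the red ends (8..712). I'll measure the remaining travel relative to the rod within the same frames.

```bash
python3 - <<'E'
from h import *
for n in ("wrist","side"):
    z=np.load(f"mid_{n}.npz"); im,d=z["im"],z["d"]; P,uv=cloud(n,d)
    hsv=cv2.cvtColor(im,cv2.COLOR_BGR2HSV)[uv[:,1],uv[:,0]].astype(int)
    for lo,hi in ((.131,.142),(.116,.1275)):
      for ys in ((-.06,-.02),(.05,.1)):
        m=(P[:,2]>lo)&(P[:,2]<hi)&(P[:,1]>ys[0])&(P[:,1]<ys[1])&(abs(P[:,0]-.511)<.018); q=P[m]
        if len(q)>4: print(n,lo,ys,len(q),"x pct",np.round(np.percentile(q[:,0]-.051*(q[:,1]-.0155),[3,50,97]),4),"z",np.round(np.percentile(q[:,2],[5,50,95]),4))
    m=((hsv[:,0]<6)|(hsv[:,0]>174))&(hsv[:,1]>130)&(abs(P[:,2]-.137)<.01)&(abs(P[:,0]-.51)<.03)&(abs(P[:,1])<.1); 
    for s in (P[:,1]>.0155,P[:,1]<.0155):
        q=P[m&s]; print(n,"red",len(q),np.round(np.percentile(q,[3,50,97],axis=0),4).tolist() if len(q) else "")
    # lip & strap: carrier points at z .10-.17
    m=(P[:,2]>.125)&(P[:,2]<.16)&(abs(P[:,1]-.017)<.022)&(abs(P[:,0]-.48)<.03); q=P[m]; 
    if len(q): print(n,"hook/strap",len(q),np.round(np.percentile(q,[3,50,97],axis=0),4).tolist())
E
```

```text
wrist 0.131 (-0.06, -0.02) 361 x pct [0.5062 0.5094 0.5133] z [0.1347 0.1377 0.1411]
wrist 0.131 (0.05, 0.1) 451 x pct [0.5066 0.5097 0.5132] z [0.1348 0.1377 0.1407]
wrist 0.116 (-0.06, -0.02) 581 x pct [0.5068 0.5092 0.5142] z [0.12   0.1243 0.1259]
wrist 0.116 (0.05, 0.1) 770 x pct [0.5069 0.5095 0.5158] z [0.1197 0.1242 0.1259]
wrist red 68 [[0.5103, 0.0528, 0.135], [0.5125, 0.0562, 0.1375], [0.5169, 0.0591, 0.1393]]
wrist red 85 [[0.5063, -0.0298, 0.1352], [0.5079, -0.0259, 0.1378], [0.5112, -0.0217, 0.1395]]
wrist hook/strap 752 [[0.4677, 0.0001, 0.1264], [0.4686, 0.0166, 0.1392], [0.4704, 0.034, 0.1496]]
side 0.131 (-0.06, -0.02) 8 x pct [0.507  0.5095 0.5139] z [0.1335 0.1356 0.1375]
side 0.131 (0.05, 0.1) 33 x pct [0.5062 0.5098 0.519 ] z [0.1334 0.1363 0.1407]
side 0.116 (0.05, 0.1) 34 x pct [0.5049 0.5081 0.5135] z [0.117  0.1211 0.1241]
side red 1 [[0.5127, 0.0542, 0.1358], [0.5127, 0.0542, 0.1358], [0.5127, 0.0542, 0.1358]]
side red 0 
side hook/strap 101 [[0.468, 0.0027, 0.1273], [0.472, 0.0248, 0.1419], [0.4924, 0.0368, 0.1558]]
```

>>> {"name": "move_arm", "arguments": {"series": [[[0,-4,-1,0,0],[0,-9,-1,0,0],[0,-15,-1,0,0],[0,-20,-1,0,0],[0,-24,-1,0,0],[0,-27,-1,0,0],[0,-29,-1,0,0],[0,-31,-1,0,0],[0,-31,-1,0,0],[0,-31,-1,0,0]]]}}

```text
time_s: 10.38
eef_pos: [0.501, 0.0149, 0.1682]
eef_rot: [-0.0, 0.026, 1.0, 0.0]
wrist_force: [-0.5, 0.3, -2.0]
opening: 0.175
grasp_force: 60.2
```

>>> {"name": "move_arm", "arguments": {"series": [[[0,0,0,2,0],[0,0,0,4,0],[0,0,0,6,0],[0,0,0,8,0],[0,0,0,10,0],[0,0,0,12,0],[0,0,0,14,0],[0,0,0,15,0],[0,0,0,15,0],[0,0,0,15,0]]]}}

```text
time_s: 11.22
eef_pos: [0.501, 0.0149, 0.1532]
eef_rot: [-0.0, 0.026, 1.0, 0.0]
wrist_force: [-0.6, 0.0, -0.6]
opening: 0.173
grasp_force: 60.2
```

```bash
python3 look.py hook side wrist; python3 - <<'E'
from h import *
z=np.load("hook_wrist.npz"); P,uv=cloud("wrist",z["d"])
m=(P[:,2]>.125)&(P[:,2]<.15)&(abs(P[:,1]-.017)<.022)&(abs(P[:,0]-.505)<.02);print(np.round(np.percentile(P[m],[3,50,97],axis=0),4).tolist())
E
```

```text
11.2167 [-0.6  0.  -0.6]
pos [0.501  0.0149 0.1532] yaw 3.0903 zt [-0.  0. -1.] shift [  1.1   0.5 -11.8] turn -0.0003
side carrier 0.83 [231. 198.  32.  44.] [[0.4681, -0.0085, 0.0431], [0.469, -0.006, 0.0457], [0.5004, 0.0268, 0.0695], [0.5496, 0.0389, 0.1579], [0.5517, 0.0406, 0.1711]]
side crop 171 141
wrist grip 1762 [[0.4883, 0.0078, 0.16], [0.4927, 0.015, 0.1815], [0.5092, 0.0222, 0.1834]]
wrist carrier 0.68 [252. 228.  58. 133.] [[0.4697, -0.0115, 0.0022], [0.4703, -0.0091, 0.0027], [0.4983, 0.0146, 0.1086], [0.5141, 0.0364, 0.183], [0.5225, 0.0379, 0.1834]]
wrist crop 193 174
[[0.4993, -0.003, 0.1253], [0.5005, 0.0151, 0.1305], [0.5125, 0.0353, 0.135]]
```

>>> {"name": "move_arm", "arguments": {"series": [[[0,0,0,1,0],[0,0,0,2,0],[0,0,0,3,0],[0,0,0,4,0],[0,0,0,5,0],[0,0,0,5.5,0],[0,0,0,6,0],[0,0,0,6,0],[0,0,0,6,0],[0,0,0,6,0]]]}}

```text
time_s: 12.25
eef_pos: [0.5011, 0.0149, 0.1473]
eef_rot: [0.0, 0.026, 1.0, -0.0]
wrist_force: [-1.2, -0.2, -0.1]
opening: 0.178
grasp_force: 60.2
```

```bash
python3 look.py low side wrist
```

```text
12.25 [-1.2 -0.2 -0.1]
pos [0.5011 0.0149 0.1473] yaw 3.0903 zt [ 0. -0. -1.] shift [  1.1   0.5 -17.7] turn -0.0002
side carrier 0.85 [230. 198.  29.  42.] [[0.4676, -0.0084, 0.0372], [0.4684, -0.0061, 0.0389], [0.5004, 0.0275, 0.0629], [0.5514, 0.0387, 0.1273], [0.5535, 0.0405, 0.154]]
side crop 171 143
wrist grip 1776 [[0.4882, 0.0077, 0.154], [0.4926, 0.015, 0.1754], [0.5093, 0.0222, 0.1773]]
wrist carrier 0.87 [252. 227.  54. 130.] [[0.4696, -0.0102, 0.0026], [0.4702, -0.0082, 0.0395], [0.4977, 0.0149, 0.1056], [0.5106, 0.0364, 0.1769], [0.5221, 0.038, 0.1773]]
wrist crop 193 174
```

>>> {"name": "move_arm", "arguments": {"series": [[[0,0,-3,0,0],[0,0,-9,0,0],[0,0,-16,0,0],[0,0,-24,0,0],[0,0,-32,0,0],[0,0,-40,0,0],[0,0,-48,0,0],[0,0,-54,0,0],[0,0,-58,0,0],[0,0,-60,0,0]]]}}

```text
time_s: 13.28
eef_pos: [0.498, -0.0458, 0.1473]
eef_rot: [0.0, 0.026, 1.0, -0.0]
wrist_force: [1.2, -0.1, -1.2]
opening: 0.175
grasp_force: 60.1
```

```bash
python3 look.py slid side wrist top; python3 - <<'E'
from h import *
for n in ("wrist","top"):
    z=np.load(f"slid_{n}.npz"); P,uv=cloud(n,z["d"]); hsv=cv2.cvtColor(z["im"],cv2.COLOR_BGR2HSV)[uv[:,1],uv[:,0]].astype(int)
    m=(abs(hsv[:,0]-27)<7)&(hsv[:,1]>150)&(abs(P[:,0]-.51)<.05)&(abs(P[:,1]+.05)<.03)&(P[:,2]>.12)
    print(n,m.sum(),np.round(np.percentile(P[m],[3,50,97],axis=0),4).tolist() if m.sum() else "")
E
```

```text
13.2833 [ 1.2 -0.1 -1.2]
pos [ 0.498  -0.0458  0.1473] yaw 3.0895 zt [ 0. -0. -1.] shift [  1.1  61.3 -17.7] turn -0.0011
side carrier 0.75 [238. 198.  31.  32.] [[0.4649, -0.1146, 0.0369], [0.4658, -0.1119, 0.0392], [0.4981, -0.0324, 0.061], [0.5479, -0.0218, 0.1249], [0.5501, -0.0194, 0.1273]]
side crop 180 137
wrist grip 1768 [[0.4851, -0.0521, 0.154], [0.4895, -0.0449, 0.1753], [0.506, -0.0377, 0.1772]]
wrist carrier 0.79 [252. 227.  60. 128.] [[0.4664, -0.0703, 0.0025], [0.4671, -0.0681, 0.0034], [0.4946, -0.0447, 0.1045], [0.5085, -0.0229, 0.1768], [0.5202, -0.0213, 0.1773]]
wrist crop 192 174
top carrier 0.61 [258. 173.  20.  10.] [[0.4662, -0.0639, -0.0024], [0.4663, -0.0634, -0.001], [0.4914, -0.0349, 0.068], [0.5062, -0.0243, 0.1012], [0.5092, -0.0219, 0.1416]]
top crop 200 114
wrist 290 [[0.5251, -0.0546, 0.1534], [0.5288, -0.0503, 0.1571], [0.5326, -0.0456, 0.1604]]
top 0
```

View pics/slid_wrist.png

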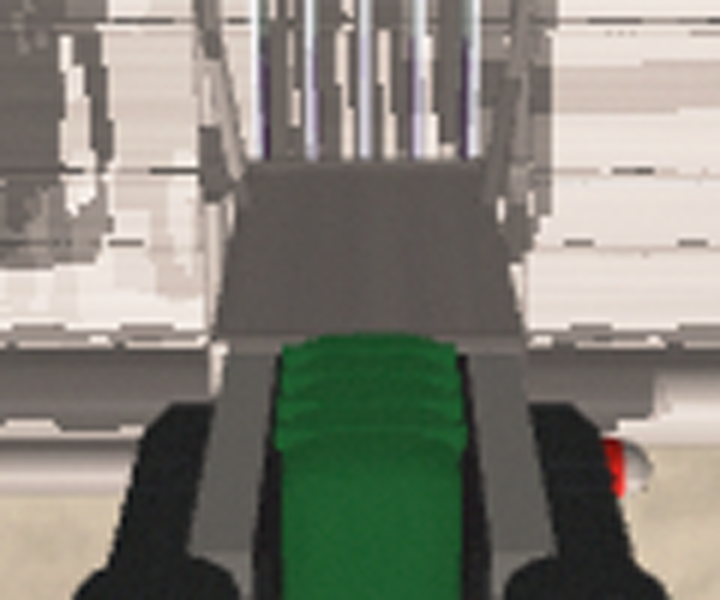

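The picture shows the grip (370,480), with the strap hooked on the rod under the guard and the red end at (612,468) on the right. About 3.5 mm remains to the clip, then lower to rest.

>>> {"name": "move_arm", "arguments": {"series": [[[0,0,-1,0,0],[0,0,-2,0,0],[0,0,-3,0,0],[0,0,-3.5,0,0],[0,0,-3.5,0.3,0],[0,0,-3.5,0.6,0],[0,0,-3.5,1,0],[0,0,-3.5,1.2,0],[0,0,-3.5,1.2,0],[0,0,-3.5,1.2,0]]]}}

```text
time_s: 14.42
eef_pos: [0.498, -0.0487, 0.1469]
eef_rot: [0.0, 0.026, 1.0, -0.0]
wrist_force: [-3.0, -0.3, 5.4]
opening: 0.174
grasp_force: 61.4
```

>>> {"name": "move_arm", "arguments": {"series": [[[0.18,0,0,0,0],[0.2,0,0,0,0],[0.22,0,0,0,0],[0.25,0,0,0,0],[0.3,0,0,0,0],[0.35,0,0,0,0],[0.4,0,0,0,0],[0.42,0,0,0,0],[0.42,0,0,0,0],[0.42,0,0,0,0]]]}}

```text
time_s: 15.25
eef_pos: [0.4978, -0.0485, 0.1461]
eef_rot: [0.0, 0.026, 1.0, -0.0]
wrist_force: [-1.0, -0.0, 0.4]
opening: 0.419
grasp_force: 0.0
```

```bash
python3 look.py rel side wrist
```

```text
15.25 [-1.  -0.   0.4]
pos [ 0.4978 -0.0485  0.1461] yaw 3.0903 zt [ 0. -0. -1.] shift [  1.1  64.1 -18.9] turn -0.0003
side carrier 0.73 [239. 191.  33.  49.] [[0.4662, -0.1152, 0.0046], [0.4672, -0.1121, 0.036], [0.4974, -0.0369, 0.0622], [0.549, -0.0232, 0.1606], [0.551, -0.0208, 0.1712]]
side crop 181 137
wrist grip 1769 [[0.4846, -0.056, 0.153], [0.4891, -0.0488, 0.1748], [0.5055, -0.0416, 0.1767]]
wrist carrier 0.92 [254. 227.  59. 128.] [[0.4676, -0.073, 0.0024], [0.4683, -0.0709, 0.0036], [0.4964, -0.0489, 0.1134], [0.5115, -0.0263, 0.1764], [0.5197, -0.0244, 0.1767]]
wrist crop 193 174
```

>>> {"name": "move_arm", "arguments": {"series": [[[0.42,0,0,-2,0],[0.42,0,0,-6,0],[0.42,0,0,-12,0],[0.42,0,0,-20,0],[0.42,0,0,-30,0],[0.42,0,0,-45,0],[0.42,0,0,-65,0],[0.42,0,0,-90,0],[0.42,10,0,-110,0],[0.42,20,0,-120,0]]]}}

```text
time_s: 16.28
eef_pos: [0.4791, -0.0479, 0.2702]
eef_rot: [0.002, 0.026, 1.0, -0.001]
wrist_force: [-0.3, -0.1, -0.2]
opening: 0.422
grasp_force: 0.0
```

>>> {"name": "move_arm", "arguments": {"series": [[[0.42,10,0,0,0],[0.42,25,0,-5,0],[0.42,35,0,-10,0],[0.42,40,0,-10,0],[0.42,40,0,-10,0],[0.42,40,0,-10,0],[0.42,40,0,-10,0],[0.42,40,0,-10,0],[0.42,40,0,-10,0],[0.42,40,0,-10,0]]]}}

```text
time_s: 17.12
eef_pos: [0.438, -0.0454, 0.2758]
eef_rot: [-0.0, 0.026, 1.0, 0.0]
wrist_force: [0.0, -0.1, -0.0]
opening: 0.423
grasp_force: 0.0
```

```bash
python3 - <<'E'
from h import *
im,d=camera("wrist"); cv2.imwrite("pics/fin.png",cv2.resize(im[170:360,100:400],None,fx=2.6,fy=2.6,interpolation=cv2.INTER_CUBIC))
def meas(d,im):
    P,uv=cloud("wrist",d); hsv=cv2.cvtColor(im,cv2.COLOR_BGR2HSV)[uv[:,1],uv[:,0]].astype(int)
    b=(abs(P[:,0]-.51)<.06)&(abs(P[:,1]+.05)<.04)&(P[:,2]>.13)
    for n,m in dict(y=(abs(hsv[:,0]-27)<7)&(hsv[:,1]>150)&b,g=(abs(hsv[:,0]-60)<12)&(hsv[:,1]>120)&b).items():
        print(n,m.sum(),np.round(np.percentile(P[m],[3,50,97],axis=0),4).tolist() if m.sum() else "")
meas(d,im); im,d=camera("wrist"); meas(d,im)
for r in outline_of("carrier","wrist")[:4]:
    p,_=cloud("wrist",d,r["region"]); q=p[(p[:,2]>.065)&(p[:,2]<.082)]; print(r["conf"],np.round(r["bbox"]),cv2.minAreaRect((q[:,:2]*1000).astype(np.float32)) if len(q) else "",np.round(np.percentile(p[:,2],[50,97]),3))
E
```

```text
y 115 [[0.5231, -0.0553, 0.151], [0.5278, -0.0506, 0.1559], [0.5328, -0.046, 0.1605]]
g 425 [[0.4846, -0.0559, 0.154], [0.4903, -0.0485, 0.1749], [0.5062, -0.0415, 0.177]]
y 114 [[0.5229, -0.0553, 0.1511], [0.5278, -0.0506, 0.156], [0.533, -0.046, 0.1604]]
g 424 [[0.4848, -0.0559, 0.154], [0.4902, -0.0486, 0.1749], [0.5059, -0.0415, 0.177]]
0.77 [ 23. 146.  47.  34.]  [0.018 0.039]
0.69 [253. 222.  35.  72.] ((510.3102722167969, -49.518226623535156), (48.42913818359375, 84.4093017578125), 87.12830352783203) [0.088 0.176]
0.38 [418. 222.  83.  75.] ((510.47308349609375, 161.46856689453125), (54.68067932128906, 62.80241775512695), 86.3391342163086) [0.082 0.176]
```

View pics/fin.png

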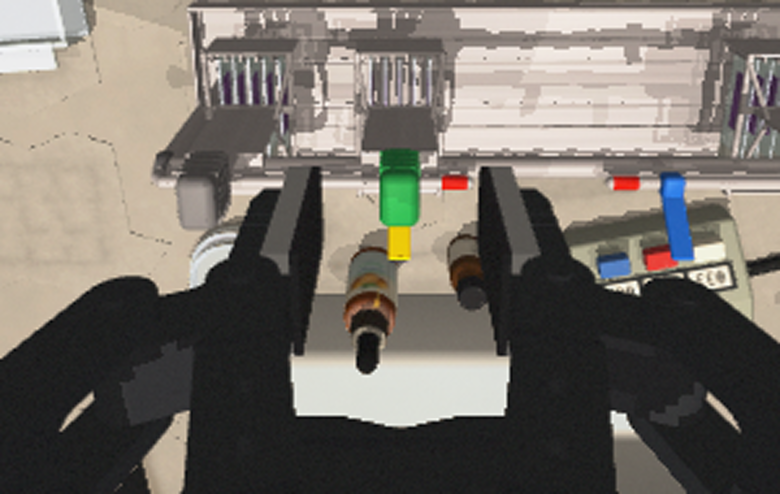

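The carrier's green grip (400,190) hangs in line with the yellow flag (400,243). It is still between the two frames and nothing touches it.

```bash
python3 -c "
from bench import order; print(order.hand_in())"
```

```text
the job is handed in; nothing more can be done
None
```

The carrier hangs on the lower rod under the guard, within about 1 mm of the yellow clip by camera measurement; it is released and still, and the job is handed in (no verdict was returned).

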